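# Peel the filled tray out of its clipped stack and present it

## Task

Bring the blue tray with the three bolts from the top of the clipped tray stack: take it by the upright grip at its corner and raise that corner about 2 cm first, the opposite corner staying seated, so that it peels out of its spring clips; then lift it clear with the bolts still standing in their pockets. Finish holding it up by the grip, level and still, about a hand's width above the middle of the green mat; do not set it down or let go, and leave the other things on the bench where they are.

Things in the scene. Friction and masses are not known exactly. Their poses are not given: they have to be found in the camera images.
- blue_tray: Blue formed parts tray, loose, on top of the grey stack: 128 x 92 mm over its rim, 17 mm high, 80 to 130 g, three loose 60 g bolts in its six pockets. Origin: middle of its underside (34 mm above the table at the start); x along its long side, y along its short side, z up. Rim at z 13 to 17 mm. Four empty clips of its own stand up 23 mm round its rim, and 10 mm pads at the corners.
- tray_grip (a point): Middle of the blue tray's upright grip fin, just outside one corner (tray x +73.6, y -55.2, z +34 mm). Fin 10 mm thick, 22 mm long, standing from tray z +17 to +47 mm on a flat ear 26 mm wide. Its length runs along (0.8, -0.6) in tray x, y, away from the middle: fingers close across it, along (0.6, 0.8). Keep the fingertips above the ear.
- tray_far_corner (a point): Point in the blue tray's rim at the corner opposite the grip (tray x -60, y +42, z +15 mm), 49 mm above the table while seated: the corner to pivot about.
- tray_middle (a point): Middle of the blue tray at the height of its rim (tray z +15 mm).
- tray_stack: Two empty grey trays like the blue one on a steel plate 150 x 106 x 6 mm, fixed to the table. Origin: middle of the plate's underside, axes as the blue tray's at the start. The blue rim rests on four pads, 47 mm above the table; its tub is nested with about 2 mm play all round. The upper grey tray's own fin stands just outside the blue tray's far corner, up to 67 mm above the table.
- stack_seat (a point): Point on the stack's middle axis at the height of the blue rim's top (51 mm). Four spring clips with black bulb noses, at stack x +-67, y +12 and x -15, y +-49 mm, reach 2 mm over the blue rim. Pulled straight up it takes about 25 N, corner first about 12 N at the grip. Turn the tray 7 to 10 degrees about its far corner, which frees the two near clips, then draw it 7 mm toward the grip from under the far ones and lift.
- bolt_1: Hex bolt standing on its head in a pocket of the blue tray; head 22 x 26 x 9 mm, 54 mm tall; origin under its head.
- bolt_2: Hex bolt standing on its head in a pocket of the blue tray; head 19 x 22 x 8 mm, 48 mm tall; origin under its head.
- bolt_3: Hex bolt standing on its head in a pocket of the blue tray; head 19 x 22 x 8 mm, 63 mm tall; origin under its head.
- green_mat: Green bench mat 100 x 120 x 2 mm, fixed, a loupe lying on it; origin at the middle of its underside. The tray is to be held above its middle.
- loupe: Folding loupe 33 x 68 x 18 mm lying on the mat; leave alone. Origin under its middle.
- grease_tin: Small tin, 64 mm across, 40 mm high, on the right; leave alone. Origin under its middle.
- enamel_mug: Cream enamel mug, 82 mm across, 88 mm high, at the right rear in front of the lamp; leave alone. Origin under its middle.
- pin_tin: Small tin, 57 mm across, 55 mm high, left of the mat; leave alone. Origin under its middle.
- oil_can: Brass bench oiler, 62 mm across, 151 mm tall with its spout, on the right; leave alone. Origin under its middle.
- gauge_block_a: Steel gauge block standing 9 x 30 x 30 mm left of the mat; leave alone. Origin under its middle.
- gauge_block_b: Steel gauge block standing 9 x 30 x 45 mm left of the mat; leave alone. Origin under its middle.

How it is judged:
On the way, in this order (a step that is already met when the one before it is completed fails the run):
1. the grip corner is up by 15 mm or more while the opposite corner is still seated (raised under 6 mm), bolts standing (height (world z) of tray_grip above 0.083 m and height (world z) of tray_far_corner below 0.055 m and horizontal distance between tray_middle and tray_stack below 0.02 m and angle between each of bolt_1, bolt_2, bolt_3's own z axis and vertical below 0.5 rad), for 0.1 s.
2. the whole tray is lifted clear above the stack, touching it no more (height (world z) of tray_far_corner above 0.085 m and height (world z) of tray_grip above 0.105 m and contact force between blue_tray and tray_stack below 0.1 N), for 0.1 s.
At the end, for the whole second after the job is handed in: The blue tray is held by the fingers alone, its middle within 35 mm of the mat's middle and 80 to 220 mm above the table, level within 7 degrees and still (under 30 mm/s), all three bolts upright within 23 degrees in their pockets (height (world z) of tray_middle between 0.08 and 0.22 m and horizontal distance between tray_middle and green_mat below 0.035 m and angle between blue_tray's own z axis and vertical below 0.12 rad and linear speed of blue_tray below 0.03 m/s and contact force between the fingers and blue_tray above 2 N and contact force between blue_tray and tray_stack below 0.1 N and contact force between blue_tray and green_mat below 0.1 N and angle between each of bolt_1, bolt_2, bolt_3's own z axis and vertical below 0.4 rad and z of each of bolt_1, bolt_2, bolt_3 in the frame of blue_tray below 0.01 m and horizontal distance between each of bolt_1, bolt_2, bolt_3 and tray_middle below 0.06 m); the arm keeps its last pose, push and grip.
It fails at once if a bystander (loupe, tin, mug, oil can, gauge block) is moved by more than 20 mm (distance of any of pin_tin, grease_tin, enamel_mug, oil_can, gauge_block_a, gauge_block_b, loupe from where it was at the start of the episode above 0.02 m).
It fails at once if a bolt topples or leaves the tray (angle between any of bolt_1, bolt_2, bolt_3's own z axis and vertical above 0.9 rad or height (world z) of any of bolt_1, bolt_2, bolt_3 below 0.03 m).
It also fails if it takes over 48 s, if anything falls off the work surface, if the arm or the gripper's body presses on something with over 40 N, if the wrist force passes 120 N, or if a joint passes its speed limit or range.

## Robot

A 6-joint arm with a two-finger parallel gripper is mounted at the origin on a cart in front of the work surface, level with it; the furniture and walls round the work are solid. World frame = base frame: x ahead of the robot, y to its left, z up, the work surface at z = 0. Lengths are in m, angles in rad, forces in N, time in s.
With the tool pointing down it reaches from about 0.35 to 0.975 m from the base axis. Payload 4.9 kg.
Tool frame: the origin (TCP) lies at the very end of the fingers, on their centre line; the grasp point (between the pads) lies 19 mm behind it (ctrl.grip_point_offset is the distance from the TCP to the grasp point, in m); z points along the fingers, y is the line along which they close (so a half turn about z gives the same grasp; the last joint's range is limited). The gripper opens to 85 mm and grips with 20 to 120 N. Pads are 22 mm wide; open, the fingers measure 114 mm over their backs; the gripper's body (76 mm by 85 mm) begins 54 mm behind the grasp point. The pads swing forward as they close: fully open they stand 13 mm farther back than shut.
Start: joints at [1.041, 0.053, 1.613, -0, 1.476, -0.119], TCP at [0.25, 0.573, 0.205] pointing down, gripper open.
Joint ranges: [-3.01, 3.01], [-1.01, 2.22], [0.06, 2.58], [-1.02, 4.17], [0.09, 2.62], [-3.14, 3.14]. Speed limits (rad/s): [2.57, 2.57, 3.14, 3.14, 3.14, 3.14].

## Interface

Orientations are given as a rotation vector (axis times angle).
In Python, from station import ctrl gives the robot as it stands.
- The arm moves only by the tool send_rows, never from a script. Its argument "rows" is a list of rows, each a list of 3 entries, a list of its own where there are three numbers: the finger opening in cm, from 0 to 8.54, then the shift along the tool's x, y, z in cm, then the turn about the tool's z in degrees. A call has 1 to 10 rows; each row shifts and turns the commanded pose from where the row before left it, along the tool's axes as they then stand; what a row does not reach is not made up. A row lasts 1/8 s, in which the tool goes at most 62.5 mm and 10.7 degrees, less where a joint would pass 70% of its speed; a pose out of reach is approached as far as the arm can. A call with a gripper value outside its range is refused whole. The fingers move at their own pace and stop on an object; "newtons" is the grip in N (left out, the last holds). Time passes only in rows, so rows that do not move let the fingers close. It gives the time, the measured TCP pose, the force, the opening and the grip force at its end, in the units of the state.
- ctrl.get_obs(): the state, without advancing time (a new reading comes with each control period).
- ctrl.get_image(name): name is "side" or "top" or "wrist"; returns a dict with "frame" (384x512x3 uint8, red, green, blue), "range_z" (384x512 float32, m along the optical axis (not along the pixel's ray), 0 where there is no reading), "fx", "fy", "cx", "cy" (pixels), "k1" (the pictures are not rectified: a ray, as slopes to the right and down, at radius r is drawn at 1 + k1 r^2 times it, then the intrinsics apply), "cam_to_world" (4x4, takes a point from camera to world coordinates). Camera axes: x right, y down, z forward; pixel columns grow to the right and rows downward; lengths in m; the calibration is good to about 2 mm. A picture is of the moment at which its call begins.
- ctrl.finish_job(): hands the job in; it is judged then, once.
The state is a dict: "t": time; "q": joint angles; "dq": joint speeds; "effort": joint torques, N m; "tool_pos": TCP position; "tool_rot": TCP orientation; "contact_force": force on the tool from outside, world axes, zero at the start; "wrist_torque": the same for the moment, N m; "opening": finger opening in m; "grip_force": force on a finger pad.
Only numpy, scipy, OpenCV 4.12 (cv2) and the standard library are available. Lean on these libraries where they do the work, as an engineer would, in place of code of your own. Each camera call takes 0.05 s, during which the arm holds its last target. There are 200 camera calls.

## Working session

There is one attempt and no reset: what is moved stays moved. The work goes in short steps, Python scripts to look and compute and a tool call to move; the robot and the scene stay as the last step left them, time stands still between calls to the robot, and variables do not carry over. Pictures are saved under pics/ and viewed, at most 10 in all, crops included, and the job is handed in when it is done.

Besides the shell and the picture viewer there is one more tool, called after "Emit:" as name(argument=value, ...) on one line, values as JSON. send_rows: Moves the arm, as the interface text tells. Its arguments: {"type":"object","properties":{"rows":{"type":"array","items":{"type":"array"}},"newtons":{"type":"number"}},"required":["rows"]}

```bash
mkdir -p pics; ls
python3 - <<'E'
from station import ctrl
import cv2,numpy as np
print(ctrl.get_obs())
for n in("top","side"):
    d=ctrl.get_image(n); np.savez(f"pics/{n}0.npz",**d)
    cv2.imwrite(f"pics/{n}0.png",d["frame"][:,:,::-1]); print(n,d["fx"],d["cx"],d["cy"],d["k1"],np.round(d["cam_to_world"],3))
E
```

```text
pics
{'t': 0.0, 'q': array([ 1.04100284e+00,  5.33690911e-02,  1.61429809e+00, -1.83719563e-06,
        1.47598552e+00, -1.19045083e-01]), 'dq': array([-0.00024826,  0.00125185,  0.00077286,  0.00142381,  0.00139205,
       -0.00014949]), 'effort': array([ 2.46590374e-03, -3.93664169e+01, -3.70183182e+01,  1.12190696e-04,
        7.01955709e-03,  2.26301222e-05]), 'tool_pos': array([0.2492424 , 0.57241637, 0.20385304]), 'tool_rot': array([-6.40541884e-01, -3.07492870e+00,  3.06738976e-03]), 'contact_force': array([-0.07801902,  0.13786131, -0.47067246]), 'wrist_torque': array([-0.0294461 , -0.00364939,  0.00056818]), 'grip_force': 0.0, 'opening': 0.08592153607145611}
top 368.10744230211674 254.47061485411604 192.49540985049936 -0.11356108820215187 [[-0.023 -0.99   0.142  0.366]
 [-1.     0.022 -0.004 -0.188]
 [ 0.001 -0.142 -0.99   0.929]
 [ 0.     0.     0.     1.   ]]
side 406.0317960287769 253.67617741892326 189.66532846651202 -0.11627535902708681 [[-0.991 -0.061  0.119  0.384]
 [-0.133  0.523 -0.842  0.713]
 [-0.011 -0.85  -0.527  0.608]
 [ 0.     0.     0.     1.   ]]
```

View pics/top0.png

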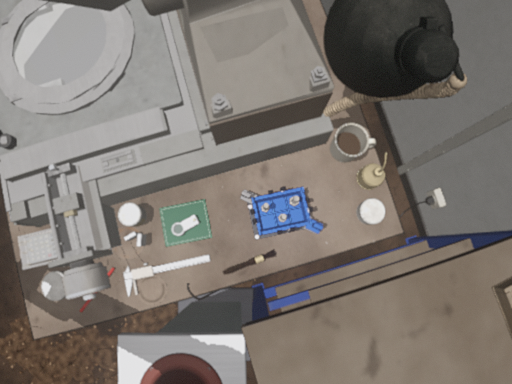

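View pics/side0.png

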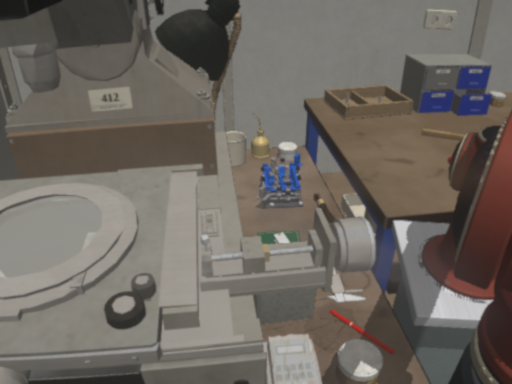

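The top view shows the blue tray centred near (281,212), with its grip fin at about (314,226) to the lower right. The grey fin is at (249,196) and the mat at (186,223). In the side view the stack is at (281,185).

```bash
cat > h.py <<'E'
import numpy as np,cv2
def rays(d,uv):
    uv=np.atleast_2d(np.asarray(uv,float))
    K=np.array([[d["fx"],0,d["cx"]],[0,d["fy"],d["cy"]],[0,0,1.]])
    n=cv2.undistortPoints(uv.reshape(-1,1,2),K,np.array([float(d["k1"]),0,0,0,0])).reshape(-1,2)
    return np.c_[n,np.ones(len(n))]
def plane(d,uv,z):
    T=d["cam_to_world"]; r=rays(d,uv)@T[:3,:3].T; o=T[:3,3]
    return o+r*((z-o[2])/r[:,2])[:,None]
def depth(d,mask):
    v,u=np.nonzero(mask&(d["range_z"]>0)); T=d["cam_to_world"]
    return (rays(d,np.c_[u,v])*d["range_z"][v,u][:,None])@T[:3,:3].T+T[:3,3]
def hsv(d): return cv2.cvtColor(d["frame"],cv2.COLOR_RGB2HSV)
E
python3 - <<'E'
from h import *
d=dict(np.load("pics/top0.npz")); h=hsv(d)
roi=np.zeros((384,512),bool); roi[175:245,230:335]=1
blue=roi&(h[...,0]>100)&(h[...,0]<130)&(h[...,1]>120)
p=depth(d,blue); print(len(p),p.min(0),p.max(0))
m=(p[:,2]>.044)&(p[:,2]<.058); q=p[m]
print("rim rect",cv2.minAreaRect(q[:,:2].astype(np.float32)))
f=p[p[:,2]>.07]; print("high blue",np.round(f,3).tolist()[:60])
roi=np.zeros((384,512),bool); roi[190:255,150:222]=1
g=roi&(h[...,0]>55)&(h[...,0]<95)&(h[...,1]>70)
v,u=np.nonzero(g); P=plane(d,np.c_[u,v],.002)
print("mat",cv2.minAreaRect(P[:,:2].astype(np.float32)),len(u))
big=cv2.resize(d["frame"][165:250,225:345],None,fx=6,fy=6,interpolation=cv2.INTER_CUBIC)
cv2.imwrite("pics/crop0.png",big[:,:,::-1])
E
```

```text
1834 [ 0.39182666 -0.34831943  0.02248131] [ 0.50091442 -0.18491417  0.08471007]
rim rect ((0.4380871057510376, -0.2669684886932373), (0.11412100493907928, 0.15023033320903778), 10.725018501281738)
high blue [[0.414, -0.328, 0.077], [0.413, -0.329, 0.082], [0.413, -0.332, 0.08], [0.411, -0.327, 0.081], [0.411, -0.329, 0.083], [0.411, -0.331, 0.083], [0.411, -0.334, 0.082], [0.411, -0.336, 0.082], [0.409, -0.326, 0.074], [0.409, -0.327, 0.079], [0.409, -0.329, 0.083], [0.409, -0.331, 0.08], [0.409, -0.334, 0.081], [0.408, -0.336, 0.083], [0.408, -0.338, 0.081], [0.409, -0.341, 0.079], [0.409, -0.343, 0.079], [0.407, -0.325, 0.077], [0.406, -0.326, 0.083], [0.406, -0.329, 0.083], [0.406, -0.331, 0.082], [0.406, -0.333, 0.085], [0.406, -0.336, 0.081], [0.406, -0.338, 0.082], [0.406, -0.341, 0.081], [0.406, -0.342, 0.083], [0.406, -0.345, 0.081], [0.406, -0.277, 0.073], [0.406, -0.279, 0.073], [0.405, -0.328, 0.071], [0.404, -0.329, 0.078], [0.404, -0.331, 0.08], [0.404, -0.333, 0.082], [0.404, -0.336, 0.082], [0.404, -0.338, 0.079], [0.404, -0.34, 0.081], [0.404, -0.343, 0.082], [0.404, -0.345, 0.082], [0.402, -0.332, 0.073], [0.402, -0.334, 0.077], [0.402, -0.336, 0.08], [0.402, -0.338, 0.081], [0.402, -0.34, 0.082], [0.401, -0.342, 0.084], [0.4, -0.339, 0.073], [0.399, -0.34, 0.08]]
mat ((0.4776800870895386, -0.05389971286058426), (0.020415332168340683, 0.0), 118.8246078491211) 2
```

View pics/crop0.png

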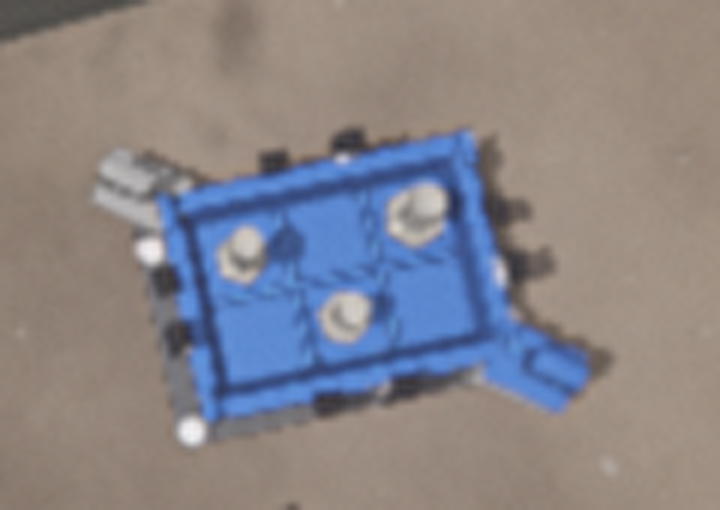

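Run:
```python
from h import *
from scipy.spatial.transform import Rotation as R
d=dict(np.load("pics/top0.npz")); h=hsv(d)
c=np.array([[165,195],[470,133],[207,418],[505,345]])/6+[225,165]-.4
C=plane(d,c,.051)[:,:2]; print("corners",C.round(4).tolist(),"ctr",C.mean(0),[np.linalg.norm(C[a]-C[b]).round(4) for a,b in((0,1),(2,3),(0,2),(1,3))])
ex=(C[1]-C[0])+(C[3]-C[2]); print("yaw x",np.degrees(np.arctan2(ex[1],ex[0])))
roi=np.zeros((384,512),bool); roi[215:240,300:335]=1
blue=roi&(h[...,0]>95)&(h[...,0]<130)&(h[...,1]>110)
p=depth(d,blue);f=p[p[:,2]>.076]
print("fin rect",cv2.minAreaRect(f[:,:2].astype(np.float32)),f.mean(0))
fu=cv2.fitLine(f[:,:2].astype(np.float32),cv2.DIST_L2,0,.01,.01).ravel();print("fin line",fu,np.degrees(np.arctan2(fu[1],fu[0])))
ctr=C.mean(0);print("grip-ctr",f.mean(0)[:2]-ctr,np.linalg.norm(f.mean(0)[:2]-ctr))
print("mat hsv",h[238,172],h[205,200],h[208,170])
roi=np.zeros((384,512),bool); roi[190:255,150:222]=1
g=roi&(h[...,0]>60)&(h[...,0]<100)&(h[...,1]>60)
g=cv2.morphologyEx(g.astype(np.uint8),cv2.MORPH_OPEN,np.ones((2,2)))
v,u=np.nonzero(g); P=plane(d,np.c_[u,v],.002)
print("mat",cv2.minAreaRect(P[:,:2].astype(np.float32)),len(u))
T=R.from_rotvec([-6.40541884e-01,-3.07492870e+00,3.06738976e-03]).as_matrix();print(T.round(3))
```

```text
corners [[0.4809, -0.1853], [0.5033, -0.3088], [0.3915, -0.2], [0.4176, -0.3194]] ctr [ 0.44832607 -0.25337295] [np.float64(0.1255), np.float64(0.1222), np.float64(0.0905), np.float64(0.0864)]
yaw x -78.7169953088887
fin rect ((0.40661293268203735, -0.33535289764404297), (0.01985308527946472, 0.009626463986933231), 67.5409927368164) [ 0.40645788 -0.33509917  0.08101475]
fin line [ 0.41395962  0.91029525  0.40645787 -0.3350992 ] 65.54618
grip-ctr [-0.04186819 -0.08172623] 0.09182658425041412
mat hsv [ 72  60 145] [ 73  66 136] [ 71  47 148]
mat ((0.42498788237571716, -0.017046280205249786), (0.08400635421276093, 0.10107513517141342), 10.311654090881348) 781
[[-0.917  0.399 -0.001]
 [ 0.399  0.917 -0.002]
 [ 0.    -0.002 -1.   ]]
```

Run:
```python
from h import *
d=dict(np.load("pics/top0.npz")); h=hsv(d)
p=depth(d,np.ones((384,512),bool))
for y in np.arange(-.5,.7,.1):
    print(round(y,1),[ (round(float(q.max()),2) if len(q:=p[(abs(p[:,1]-y-.05)<.05)&(abs(p[:,0]-x-.05)<.05),2]) else None) for x in np.arange(.1,.9,.1)])
roi=np.zeros((384,512),bool); roi[195:250,155:216]=1
g=roi&(h[...,0]>60)&(h[...,0]<85)&(h[...,1]>32)
g=cv2.morphologyEx(g.astype(np.uint8),cv2.MORPH_OPEN,np.ones((3,3)))
v,u=np.nonzero(g); P=plane(d,np.c_[u,v],.002)
print("mat",cv2.minAreaRect(P[:,:2].astype(np.float32)),len(u))
```

```text
-0.5 [0.02, 0.02, 0.01, 0.04, 0.5, 0.51, 0.46, 0.0]
-0.4 [0.02, 0.02, 0.08, 0.08, 0.09, 0.47, 0.46, 0.01]
-0.3 [0.02, 0.02, 0.08, 0.1, 0.13, 0.37, 0.42, 0.34]
-0.2 [0.02, 0.01, 0.06, 0.08, 0.31, 0.4, 0.45, None]
-0.1 [0.01, 0.04, 0.02, 0.02, 0.26, 0.4, 0.48, 0.31]
-0.0 [0.01, 0.01, 0.05, 0.13, 0.2, 0.53, 0.5, 0.21]
0.1 [0.01, 0.22, 0.22, 0.19, 0.2, 0.21, 0.21, 0.21]
0.2 [0.0, 0.2, 0.22, 0.19, 0.22, 0.21, 0.21, 0.21]
0.3 [0.01, 0.06, 0.05, 0.16, 0.22, 0.22, 0.21, 0.21]
0.4 [0.0, 0.01, 0.02, 0.01, 0.0, None, None, 0.2]
0.5 [None, None, None, None, 0.0, None, None, None]
0.6 [None, None, None, None, None, None, None, None]
mat ((0.4270341992378235, -0.014279231429100037), (0.09840426594018936, 0.11789128184318542), 9.828978538513184) 1400
```

Emit:
send_rows(rows=[[4, [0, 0, -5], 0], [4, [0, 0, -5], 0], [4, [0, 0, 0], 10.2], [4, [0, 0, 0], 10.2], [4, [0, 0, 0], 10.2], [4, [0, 0, 0], 10.2], [4, [0, 0, 0], 10.2], [4, [0, 0, 0], 10.2], [4, [0, 0, 0], 10.2], [4, [0, 0, 0], 10.2]], newtons=20)

```text
t: 1.35
tool_pos: [0.2494, 0.5727, 0.3043]
tool_rot: [2.5, 1.902, -0.002]
contact_force: [0.1, -0.3, 0.2]
opening: 0.0399
grip_force: 0.0
```

Emit:
send_rows(rows=[[4, [0, 0, 0], 10.2], [4, [0, 0, 0], 0]])

```text
t: 1.6
tool_pos: [0.2495, 0.5728, 0.3044]
tool_rot: [2.652, 1.683, -0.002]
contact_force: [0.1, -0.3, -0.3]
opening: 0.0399
grip_force: 0.0
```

Emit:
send_rows(rows=[[4, [-3.4, 4.5, 0], 0], [4, [-3.4, 4.5, 0], 0], [4, [-3.4, 4.5, 0], 0], [4, [-3.4, 4.5, 0], 0], [4, [-3.4, 4.5, 0], 0], [4, [-3.4, 4.5, 0], 0], [4, [-5, 2.3, 0], 0], [4, [-5, 2.3, 0], 0], [4, [-5, 2.3, 0], 0], [4, [-5, 2.3, 0], 0]])

```text
t: 2.85
tool_pos: [0.4034, 0.0513, 0.305]
tool_rot: [2.651, 1.685, 0.001]
contact_force: [0.7, -0.0, 0.6]
opening: 0.04
grip_force: 0.0
```

Emit:
send_rows(rows=[[4, [-5, 2.3, 0], 0], [4, [-5, 2.3, 0], 0], [4, [-5, 2.3, 0], 0], [4, [-5, 2.3, 0], 0], [4, [-5, 2.3, 0], 0], [4, [-5, 2.3, 0], 0], [4, [-5, 2.3, 0], 0], [4, [0, 0, 0], 0]])

```text
t: 3.85
tool_pos: [0.3987, -0.3349, 0.3038]
tool_rot: [-2.654, -1.677, 0.001]
contact_force: [-0.6, 0.1, -0.9]
opening: 0.0401
grip_force: 0.0
```

Emit:
send_rows(rows=[[4, [0.3, 0.7, 4], 0], [4, [0, 0, 5], 0], [4, [0, 0, 5], 0], [4, [0, 0, 1], 0], [4, [0, 0, 0], 0]])

```text
t: 4.47
tool_pos: [0.4075, -0.3322, 0.1558]
tool_rot: [2.653, 1.682, 0.0]
contact_force: [0.7, -0.5, 1.0]
opening: 0.0402
grip_force: 0.0
```

Run:
```python
from station import ctrl
from h import *
d=ctrl.get_image("wrist"); np.savez("pics/w1.npz",**d); cv2.imwrite("pics/w1.png",d["frame"][:,:,::-1])
o=ctrl.get_obs(); print(o["tool_pos"],o["tool_rot"],o["q"].round(2)); h=hsv(d)
blue=(h[...,0]>100)&(h[...,0]<130)&(h[...,1]>110)
p=depth(d,blue); f=p[(p[:,2]>.076)&(p[:,2]<.088)&(np.hypot(p[:,0]-.4065,p[:,1]+.335)<.025)]
print(len(f),f[:,2].mean() if len(f) else 0, cv2.minAreaRect(f[:,:2].astype(np.float32)) if len(f) else 0)
```

```text
[ 0.40815523 -0.3331018   0.1573235 ] [2.65100181e+00 1.68023460e+00 9.35790058e-04] [-0.83 -0.15  1.89  0.    1.4  -0.38]
282 0.08046747542582271 ((0.40794432163238525, -0.33549612760543823), (0.021496178582310677, 0.009288318455219269), 64.64232635498047)
```

View pics/w1.png

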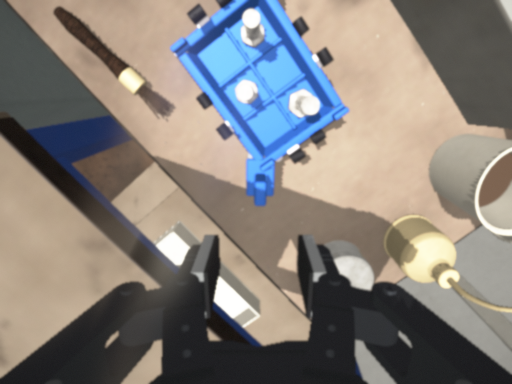

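The wrist view shows the fin at (260,185), between and ahead of the fingers at (210,260) and (305,260). It measures (0.408, -0.3355) at 64.6°, and its top is at the expected 81 mm.

Emit:
send_rows(rows=[[3, [-0.2, 0.1, 4], 0], [3, [0, 0, 4], 0], [3, [0, 0, 1], 0], [3, [0, 0, 0.9], 0], [3, [0, 0, 0], 0], [0, [0, 0, 0], 0], [0, [0, 0, 0], 0], [0, [0, 0, 0], 0], [0, [0, 0, 0], 0]], newtons=25)

```text
t: 5.65
tool_pos: [0.4073, -0.3349, 0.0563]
tool_rot: [2.654, 1.68, 0.0]
contact_force: [-0.8, -0.6, 0.9]
opening: -0.0
grip_force: 0.0
```

Run:
```python
from station import ctrl
from h import *
for n in("wrist","side"):
    d=ctrl.get_image(n); np.savez(f"pics/{n}2.npz",**d)
    f=d["frame"]
    if n=="side": f=f[130:230,220:340]
    else: f=f[60:384,100:450]
    a=cv2.resize(f,(400,400 if n=="wrist" else 333),interpolation=cv2.INTER_CUBIC)
    if n=="wrist": A=a
    else: A=np.hstack([A[:333],a]) if 0 else np.hstack([A,np.vstack([a,np.zeros((67,400,3),np.uint8)])])
cv2.imwrite("pics/c2.png",A[:,:,::-1]); print(ctrl.get_obs()["opening"])
```

```text
0.0002763273834174468
```

View pics/c2.png

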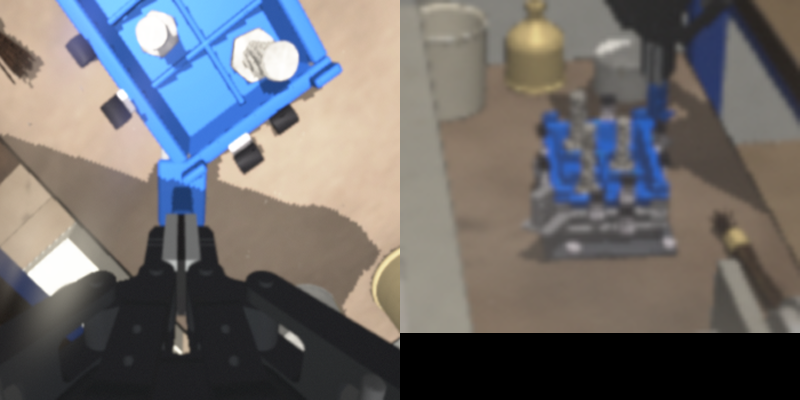

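Run:
```python
from h import *
d=dict(np.load("pics/wrist2.npz")); h=hsv(d)
T=d["cam_to_world"]; print("cam",T[:3,3].round(3),"axis",T[:3,2].round(2))
t=np.array([.4073,-.3349]);X=np.array([.427,.904]);Y=np.array([.904,-.427])
# column through fin: crop(182,y) -> u=100+182*350/400, v=60+y*324/400
rz=d["range_z"]
for cy in range(130,400,8):
    u=int(100+184*.875);v=int(60+cy*.81)
    m=np.zeros(rz.shape,bool);m[v,u]=1
    p=depth(d,m)
    if len(p): q=p[0,:2]-t; print(cy,u,v,"tx %.1f ty %.1f z %.1f mm"%(q@X*1e3,q@Y*1e3,p[0,2]*1e3),h[v,u])
    else: print(cy,"none",h[v,u])
```

```text
cam [ 0.441 -0.263  0.225] axis [-0.13 -0.28 -0.95]
130 261 165 tx 34.5 ty 1.6 z 36.7 mm [110 181 218]
138 261 171 tx 31.8 ty 1.6 z 41.0 mm [110 183 171]
146 261 178 tx 28.8 ty 1.5 z 46.5 mm [110 183 171]
154 261 184 tx 26.4 ty 1.5 z 51.1 mm [110 183 220]
162 261 191 tx 21.9 ty 1.5 z 50.5 mm [107 170 252]
170 261 197 tx 18.5 ty 1.5 z 51.7 mm [107 169 250]
178 261 204 tx 17.3 ty 1.4 z 60.3 mm [107 169 251]
186 261 210 tx 10.0 ty 1.5 z 51.4 mm [109 182 195]
194 261 217 tx 10.6 ty 1.4 z 63.7 mm [109 183 107]
202 261 223 tx 9.8 ty 1.3 z 70.2 mm [109 179 108]
210 261 230 tx 9.9 ty 1.3 z 79.3 mm [109 184 133]
218 261 236 tx 11.8 ty 1.2 z 90.0 mm [150   4  70]
226 261 243 tx 12.2 ty 1.1 z 98.0 mm [ 0  0 63]
234 261 249 tx 11.5 ty 1.1 z 102.5 mm [ 0  0 62]
242 261 256 tx 11.5 ty 1.0 z 108.6 mm [ 0  0 56]
250 261 262 tx 12.0 ty 1.0 z 114.3 mm [30  5 52]
258 261 268 tx 12.1 ty 0.9 z 119.0 mm [ 0  0 52]
266 261 275 tx 10.0 ty 0.9 z 120.7 mm [60  3 92]
274 261 281 tx 6.9 ty 0.9 z 120.3 mm [90  5 52]
282 261 288 tx 3.7 ty 0.9 z 120.4 mm [90  5 52]
290 261 294 tx 0.5 ty 0.9 z 119.9 mm [60  5 51]
298 261 301 tx -3.0 ty 0.9 z 119.9 mm [150   5  51]
306 261 307 tx -6.6 ty 1.0 z 119.2 mm [150   5  50]
314 261 314 tx -9.5 ty 1.0 z 119.9 mm [ 8 15 70]
322 261 320 tx -118.5 ty 2.3 z -1.5 mm [ 14  58 131]
330 261 327 tx -125.6 ty 2.3 z -0.5 mm [16 49 68]
338 261 333 tx -467.6 ty 6.4 z -357.8 mm [ 16  56 191]
346 261 340 tx -489.0 ty 6.5 z -357.8 mm [ 16  55 194]
354 261 346 tx 11.1 ty 0.6 z 157.7 mm [ 17  51 106]
362 261 353 tx 11.4 ty 0.5 z 160.4 mm [105  15  34]
370 261 359 tx 13.2 ty 0.5 z 164.1 mm [120  15  35]
378 261 366 tx 12.2 ty 0.5 z 165.4 mm [110  23  34]
386 261 372 tx 11.4 ty 0.5 z 166.5 mm [120  15  33]
394 261 379 tx 12.7 ty 0.5 z 169.7 mm [120  23  33]
```

The wrist crop shows the closed fingertips at (182,220), directly above the fin rather than beside it. The side crop agrees: the finger ends at (655,80), above the blue fin. I'll measure where the tips really are.

Run:
```python
from h import *
from station import ctrl
print([a for a in dir(ctrl) if a[0]!="_"], ctrl.grip_point_offset)
for n,t in(("w1",(.4082,-.3331,.1573)),("wrist2",(.4073,-.3349,.0563))):
    d=dict(np.load(f"pics/{n}.npz")); h=hsv(d); X=np.array([.427,.904]);Y=np.array([.904,-.427])
    v0=(h[...,2]<110)&(h[...,1]<60)
    p=depth(d,v0); q=np.c_[(p[:,:2]-t[:2])@X,(p[:,:2]-t[:2])@Y,p[:,2]-t[2]]*1e3
    m=(abs(q[:,0])<25)&(abs(q[:,1])<60)&(q[:,2]>-20)
    q=q[m]; 
    for lo in range(-20,80,8):
        s=q[(q[:,2]>=lo)&(q[:,2]<lo+8)]
        if len(s)>5: print(n,lo,len(s),s.min(0).round(),s.max(0).round())
```

```text
['MotionError', 'finish_job', 'get_image', 'get_obs', 'grip_point_offset'] 0.0187
w1 20 14 [ -9. -21.  26.] [ 8. 19. 28.]
w1 28 238 [ -9. -33.  28.] [13. 31. 36.]
w1 36 479 [-10. -34.  36.] [13. 32. 44.]
w1 44 578 [ -9. -34.  44.] [13. 32. 52.]
w1 52 635 [-11. -35.  52.] [13. 32. 60.]
w1 60 861 [-10. -39.  60.] [14. 37. 68.]
w1 68 1593 [-11. -52.  68.] [16. 50. 76.]
w1 76 5882 [-11. -56.  76.] [16. 54. 84.]
wrist2 28 112 [  7. -12.  30.] [12. 13. 36.]
wrist2 36 347 [  7. -14.  36.] [12. 14. 44.]
wrist2 44 370 [  6. -14.  44.] [13. 13. 52.]
wrist2 52 381 [  7. -14.  52.] [13. 13. 60.]
wrist2 60 580 [-11. -17.  60.] [14. 18. 68.]
wrist2 68 1920 [-11. -33.  68.] [15. 33. 76.]
wrist2 76 4746 [-10. -39.  76.] [15. 39. 84.]
```

The tips measure about 28 mm above the reported TCP at both openings, which fits the fingers closing on nothing above the fin. I'll go by the measured tips and use a 28 mm offset: open, descend that much while watching the force, and close again.

Emit:
send_rows(rows=[[3, [0.1, 0.1, 0], 0], [3, [0, 0, 0], 0], [3, [0, 0, 0], 0], [3, [0, 0, 1], 0], [3, [0, 0, 1], 0], [3, [0, 0, 0.7], 0], [3, [0, 0, 0], 0]])

```text
t: 6.62
tool_pos: [0.408, -0.3337, 0.0279]
tool_rot: [-2.653, -1.679, 0.001]
contact_force: [0.8, 0.1, -0.3]
opening: 0.0297
grip_force: 0.0
```

Emit:
send_rows(rows=[[0, [0, 0, 0], 0], [0, [0, 0, 0], 0], [0, [0, 0, 0], 0]], newtons=25)

```text
t: 7.0
tool_pos: [0.4088, -0.3346, 0.0294]
tool_rot: [2.654, 1.68, 0.0]
contact_force: [1.2, -0.3, -1.7]
opening: 0.009
grip_force: 28.3
```

Run:
```python
from h import *
from station import ctrl
d=ctrl.get_image("wrist"); np.savez("pics/w3.npz",**d); o=ctrl.get_obs();print(o["tool_pos"],o["opening"],o["grip_force"],o["contact_force"])
t=o["tool_pos"]; h=hsv(d); X=np.array([.427,.904]);Y=np.array([.904,-.427])
p=depth(d,(h[...,2]<110)&(h[...,1]<60)); q=np.c_[(p[:,:2]-t[:2])@X,(p[:,:2]-t[:2])@Y,p[:,2]]*1e3
q=q[(abs(q[:,0])<14)&(abs(q[:,1])<25)&(q[:,2]>40)]
print("finger z pct",np.percentile(q[:,2],[0,1,3,5,10]).round(1))
cv2.imwrite("pics/c3.png",cv2.resize(d["frame"][120:320,160:370],None,fx=2.5,fy=2.5)[:,:,::-1])
```

```text
[ 0.40881543 -0.33455995  0.02937468] 0.009600174513519593 28.281200230121613 [ 1.38161052 -0.41866351 -0.65551673]
finger z pct [59.6 64.  68.6 71.9 80.1]
```

View pics/c3.png

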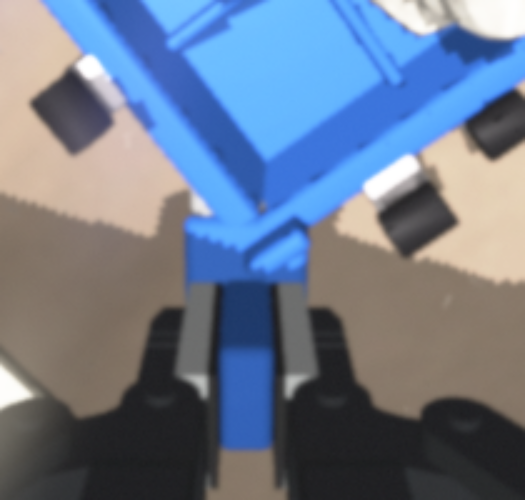

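The wrist crop shows the fin at (247,370) held between both pads; opening is 9.6 mm, so the grasp is good. Next is the peel along the pivot arc.

Emit:
send_rows(rows=[[0, [0, 0, -0.3], 0], [0, [0.05, 0, -0.3], 0], [0, [0.05, 0, -0.3], 0], [0, [0.05, 0, -0.3], 0], [0, [0.05, 0, -0.3], 0], [0, [0.05, 0, -0.3], 0], [0, [0.05, 0, -0.3], 0], [0, [0, 0, 0], 0], [0, [0, 0, 0], 0]], newtons=30)

```text
t: 8.18
tool_pos: [0.4102, -0.3331, 0.0516]
tool_rot: [2.652, 1.679, -0.002]
contact_force: [-2.3, -3.7, 2.5]
opening: 0.0095
grip_force: 30.9
```

```bash
cat > tray.py <<'E'
from h import *
from station import ctrl
def look(tag):
    """tray pose from blue rim + fin, top depth camera"""
    d=ctrl.get_image("top"); np.savez(f"pics/{tag}.npz",**d); o=ctrl.get_obs(); h=hsv(d)
    b=(h[...,0]>100)&(h[...,0]<130)&(h[...,1]>120)
    b[:,:225]&=False if tag[0]=="s" else True
    p=depth(d,b); p=p[(p[:,2]>.02)&(p[:,0]>.3)&(p[:,0]<.56)&(p[:,1]>-.42)&(p[:,1]<.15)]
    print("tool",o["tool_pos"].round(4),"open",round(o["opening"],4),"grip",round(o["grip_force"],1),"F",o["contact_force"].round(1),"t",o["t"])
    t=o["tool_pos"][:2]; X=np.array([.427,.904]);Y=np.array([.904,-.427])
    q=np.c_[(p[:,:2]-t)@X,(p[:,:2]-t)@Y,p[:,2]]*1e3
    for lo in range(20,190,15):          # upper envelope = rim/ribs along the diagonal
        s=q[(q[:,0]>=lo)&(q[:,0]<lo+15)]
        if len(s)>4: print(" x %d..: n %d z50 %.0f z90 %.1f max %.1f  y %.0f..%.0f"%(lo,len(s),np.median(s[:,2]),np.percentile(s[:,2],90),s[:,2].max(),s[:,1].min(),s[:,1].max()))
    return d,q
E
python3 -c "
from tray import *
d,q=look('s4')
s=ctrl.get_image('side');np.savez('pics/side4.npz',**s)
cv2.imwrite('pics/c4.png',np.hstack([cv2.resize(d['frame'][165:250,225:345],(400,283)),cv2.resize(s['frame'][140:225,230:350],(400,283))])[:,:,::-1])"
```

```text
tool [ 0.4102 -0.3331  0.0515] open 0.0087 grip 30.9 F [-3.1 -4.   4.4] t 8.225
 x 20..: n 23 z50 70 z90 214.6 max 217.7  y -22..5
 x 35..: n 25 z50 62 z90 67.8 max 69.1  y 20..54
 x 50..: n 139 z50 54 z90 67.7 max 77.6  y -18..69
 x 65..: n 157 z50 53 z90 63.6 max 359.7  y -51..70
 x 80..: n 278 z50 49 z90 61.5 max 67.5  y -63..57
 x 95..: n 293 z50 47 z90 59.3 max 71.7  y -74..46
 x 110..: n 204 z50 49 z90 59.2 max 70.1  y -73..36
 x 125..: n 118 z50 53 z90 57.4 max 59.2  y -51..25
 x 140..: n 91 z50 53 z90 56.4 max 62.8  y -32..14
 x 155..: n 12 z50 60 z90 63.3 max 63.7  y -13..-1
```

View pics/c4.png

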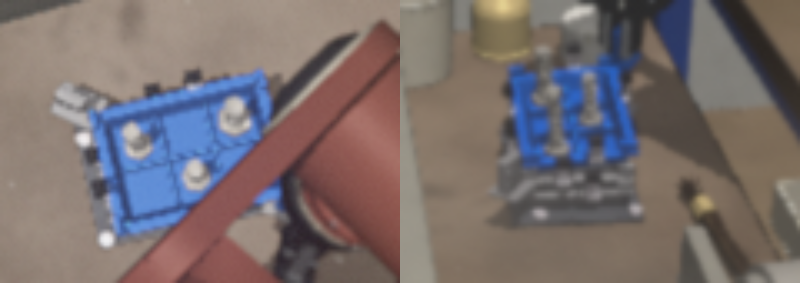

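The tray is tilted about 6.5°: its rim is near 68 mm at the grip end and about 53 mm at the far end. The bolts stand upright at (137,140), (195,175) and (235,115), and the fin is free on the near side. I'll tilt slightly more, then draw it toward the grip.

Emit:
send_rows(rows=[[0, [0, 0, -0.2], 0], [0, [0, 0, -0.3], 0], [0, [-0.15, 0, -0.02], 0], [0, [-0.15, 0, -0.02], 0], [0, [-0.15, 0, -0.02], 0], [0, [-0.15, 0, -0.02], 0], [0, [-0.15, 0, -0.02], 0], [0, [-0.15, 0, -0.02], 0], [0, [0, 0, 0], 0]], newtons=30)

```text
t: 9.4
tool_pos: [0.4065, -0.3387, 0.0562]
tool_rot: [-2.654, -1.679, -0.004]
contact_force: [2.3, 3.4, -1.2]
opening: 0.0092
grip_force: 29.8
```

```bash
python3 -c "
from tray import *
look('s5')"
```

```text
tool [ 0.4065 -0.3387  0.0562] open 0.0092 grip 29.8 F [ 2.4  3.6 -1.5] t 9.45
 x 35..: n 62 z50 65 z90 72.2 max 73.7  y 10..55
 x 50..: n 163 z50 57 z90 70.6 max 83.1  y -27..69
 x 65..: n 188 z50 60 z90 69.3 max 364.2  y -53..66
 x 80..: n 286 z50 52 z90 64.9 max 365.3  y -64..58
 x 95..: n 291 z50 49 z90 62.6 max 73.6  y -73..44
 x 110..: n 197 z50 53 z90 62.2 max 73.5  y -71..34
 x 125..: n 114 z50 55 z90 59.9 max 61.4  y -47..23
 x 140..: n 78 z50 56 z90 58.8 max 65.5  y -28..12
 x 155..: n 9 z50 65 z90 65.5 max 65.8  y -9..-0
```

Emit:
send_rows(rows=[[0, [-0.15, 0, -0.02], 0], [0, [-0.15, 0, -0.02], 0], [0, [0, 0, 0], 0], [0, [0, 0, -0.3], 0], [0, [0, 0, -0.3], 0], [0, [0, 0, -0.3], 0], [0, [0, 0, -0.3], 0], [0, [0, 0, 0], 0]], newtons=80)

```text
t: 10.45
tool_pos: [0.4044, -0.3429, 0.069]
tool_rot: [2.654, 1.68, -0.001]
contact_force: [1.0, -0.1, -3.1]
opening: 0.0087
grip_force: 79.3
```

```bash
python3 -c "
from tray import *
look('s6')"
```

```text
tool [ 0.4044 -0.3427  0.0687] open 0.0081 grip 79.4 F [-0.1  0.  -2.3] t 10.5
 x 35..: n 68 z50 78 z90 84.1 max 85.6  y 9..56
 x 50..: n 171 z50 69 z90 81.6 max 92.7  y -28..70
 x 65..: n 186 z50 72 z90 80.3 max 368.1  y -50..68
 x 80..: n 289 z50 63 z90 76.4 max 376.8  y -62..55
 x 95..: n 297 z50 62 z90 74.1 max 85.7  y -72..44
 x 110..: n 202 z50 65 z90 73.1 max 87.2  y -71..35
 x 125..: n 122 z50 67 z90 71.2 max 74.1  y -46..24
 x 140..: n 82 z50 67 z90 69.5 max 76.2  y -29..12
 x 155..: n 8 z50 75 z90 77.2 max 77.4  y -11..-2
```

The tray is free: everything rose together and the wrist reads only the tray's weight. I'll lift it well clear for step 2. Then I'll rest its far end lightly on top of the grey fin with a soft grip, so the tray pivots back to level in the pads.

Emit:
send_rows(rows=[[0, [0, 0, -0.5], 0], [0, [0, 0, -0.7], 0], [0, [0, 0, -0.7], 0], [0, [0, 0, -0.7], 0], [0, [0, 0, -0.7], 0], [0, [0, 0, -0.7], 0], [0, [0, 0, -0.5], 0], [0, [0, 0, 0], 0], [0, [0, 0, 0], 0]], newtons=80)

```text
t: 11.62
tool_pos: [0.4046, -0.3423, 0.1134]
tool_rot: [-2.654, -1.68, 0.0]
contact_force: [-0.4, 1.3, -3.8]
opening: 0.0087
grip_force: 79.3
```

```bash
python3 -c "
from tray import *
d,q=look('s7')
s=ctrl.get_image('side');np.savez('pics/side7.npz',**s)
cv2.imwrite('pics/c7.png',np.hstack([cv2.resize(d['frame'][165:250,225:345],(400,283)),cv2.resize(s['frame'][110:225,220:380],(400,283))])[:,:,::-1])"
```

```text
tool [ 0.4045 -0.3423  0.1133] open 0.0084 grip 79.3 F [-0.2 -0.4 -3.3] t 11.675
 x 35..: n 89 z50 121 z90 128.9 max 130.5  y 7..55
 x 50..: n 189 z50 113 z90 126.7 max 137.6  y -28..69
 x 65..: n 205 z50 116 z90 124.6 max 404.5  y -50..69
 x 80..: n 327 z50 108 z90 121.4 max 412.1  y -61..58
 x 95..: n 334 z50 106 z90 118.3 max 129.3  y -73..45
 x 110..: n 230 z50 109 z90 117.6 max 129.5  y -71..45
 x 125..: n 138 z50 112 z90 115.8 max 117.4  y -47..24
 x 140..: n 95 z50 112 z90 114.5 max 120.4  y -31..14
 x 155..: n 13 z50 120 z90 121.1 max 121.9  y -12..1
```

View pics/c7.png

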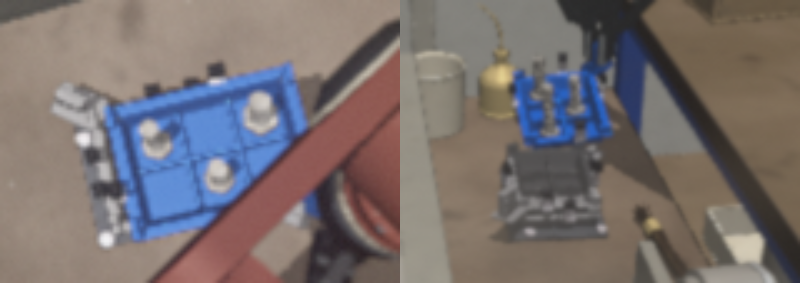

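The tray is clear of the stack, with the three bolts upright at (152,138), (218,175) and (262,112) in the left crop. I'll fit the tilt with a plane through the tray.

```bash
cat >> tray.py <<'E'
def tilt(q):
    """RANSAC plane of pocket floors/rim in tool axes: slopes along x,y (deg)"""
    q=q[(q[:,0]>25)&(q[:,0]<175)&(abs(q[:,1])<80)&(q[:,2]<200)]; r=np.random.default_rng(0); best=None;bn=0
    for _ in range(3000):
        s=q[r.choice(len(q),3,False)]
        try: c=np.linalg.solve(np.c_[s[:,:2],np.ones(3)],s[:,2])
        except np.linalg.LinAlgError: continue
        if abs(c[0])>.4 or abs(c[1])>.4: continue
        m=abs(q[:,:2]@c[:2]+c[2]-q[:,2])<1.5
        if m.sum()>bn: bn=m.sum();best=m
    c=np.linalg.lstsq(np.c_[q[best,:2],np.ones(bn)],q[best,2],rcond=None)[0]
    print("tilt x %.1f y %.1f deg, z at x=92: %.1f mm, n %d"%(*np.degrees(np.arctan(c[:2])),c[0]*92+c[2],bn))
E
python3 - <<'E'
from tray import *
X=np.array([.427,.904]);Y=np.array([.904,-.427])
for n,t in(("top0",(.4088,-.3346)),("s7",(.4045,-.3423))):
    d=dict(np.load(f"pics/{n}.npz"));h=hsv(d);b=(h[...,0]>100)&(h[...,0]<130)&(h[...,1]>120);b[:,:225]=False
    p=depth(d,b);p=p[(p[:,2]>.02)&(p[:,2]<.16)]
    tilt(np.c_[(p[:,:2]-t)@X,(p[:,:2]-t)@Y,p[:,2]]*1e3 if 0 else np.c_[((p[:,:2]-t)@X)*1e3,((p[:,:2]-t)@Y)*1e3,p[:,2]*1e3])
E
```

```text
tilt x -0.6 y -0.7 deg, z at x=92: 37.6 mm, n 522
tilt x -9.0 y -0.1 deg, z at x=92: 106.0 mm, n 553
```

Emit:
send_rows(rows=[[0, [0.5, 0, 0], 0], [0, [0.8, 0, 0], 0], [0, [0.9, 0, 0.5], 0], [0, [0.8, 0, 0.5], 0], [0, [0.5, 0, 0.5], 0], [0, [0, 0, 0.5], 0], [0, [0, 0, 0], 0], [0, [0, 0, 0], 0]], newtons=80)

```text
t: 12.72
tool_pos: [0.4197, -0.3111, 0.0938]
tool_rot: [2.655, 1.68, -0.0]
contact_force: [0.5, 0.6, -1.8]
opening: 0.0084
grip_force: 79.4
```

Emit:
send_rows(rows=[[0, [0, 0, 0.2], 0], [0, [0, 0, 0.2], 0], [0, [0, 0, 0.1], 0], [0, [0, 0, 0], 0], [0, [0, 0, 0], 0]], newtons=80)

```text
t: 13.35
tool_pos: [0.4197, -0.3109, 0.0888]
tool_rot: [2.654, 1.68, 0.0]
contact_force: [-0.4, -0.4, -2.2]
opening: 0.0083
grip_force: 79.3
```

Emit:
send_rows(rows=[[0, [0, 0, 0.2], 0], [0, [0, 0, 0.1], 0], [0, [0, 0, 0], 0], [0, [0, 0, 0], 0]], newtons=60)

```text
t: 13.85
tool_pos: [0.4197, -0.3108, 0.0857]
tool_rot: [-2.655, -1.68, -0.0]
contact_force: [-0.8, -0.7, -2.7]
opening: 0.0086
grip_force: 79.3
```

Emit:
send_rows(rows=[[0, [0, 0, 0.2], 0], [0, [0, 0, 0.1], 0], [0, [0, 0, 0], 0], [0, [0, 0, 0], 0]], newtons=60)

```text
t: 14.35
tool_pos: [0.4199, -0.3111, 0.0831]
tool_rot: [2.654, 1.68, 0.0]
contact_force: [-0.9, -1.3, -0.4]
opening: 0.0083
grip_force: 79.7
```

```bash
python3 -c "
from tray import *
print(ctrl.get_obs()['wrist_torque'])
d,q=look('s8');tilt(q);print(ctrl.get_obs()['wrist_torque'])"
```

```text
[-0.11606437  0.07981678  0.00527593]
tool [ 0.4199 -0.3111  0.0831] open 0.0085 grip 79.7 F [-0.5 -1.2  0.5] t 14.4
 x 20..: n 67 z50 96 z90 101.8 max 250.1  y -23..15
 x 35..: n 17 z50 98 z90 99.3 max 100.1  y -22..-5
 x 50..: n 40 z50 90 z90 106.6 max 107.4  y 13..70
 x 65..: n 121 z50 85 z90 93.7 max 105.1  y -38..70
 x 80..: n 280 z50 78 z90 91.2 max 94.3  y -61..57
 x 95..: n 309 z50 76 z90 89.4 max 99.9  y -73..43
 x 110..: n 210 z50 79 z90 87.6 max 101.6  y -70..34
 x 125..: n 119 z50 82 z90 86.2 max 88.1  y -47..23
 x 140..: n 79 z50 82 z90 85.1 max 93.6  y -31..12
 x 155..: n 9 z50 91 z90 92.4 max 93.0  y -9..1
tilt x -8.2 y 0.1 deg, z at x=92: 76.7 mm, n 393
[-0.09752344  0.07634895 -0.01477425]
```

The far end is now resting on the fin, as the wrist force went from -3 to about 0 N. I'll soften the grip and lower in small steps.

Emit:
send_rows(rows=[[0, [0, 0, 0], 0], [0, [0, 0, 0.2], 0], [0, [0, 0, 0.2], 0], [0, [0, 0, 0.2], 0], [0, [0, 0, 0], 0]], newtons=30)

```text
t: 15.02
tool_pos: [0.4202, -0.3115, 0.0776]
tool_rot: [2.654, 1.679, 0.001]
contact_force: [-1.4, -3.7, 5.2]
opening: 0.0087
grip_force: 80.2
```

```bash
python3 -c "
from tray import *
d,q=look('s9');tilt(q)"|grep -v ' x'; python3 -c "
import numpy as np
from tray import *
d=dict(np.load('pics/s9.npz'))
"; grep -c . tray.py
```

```text
tool [ 0.4202 -0.3114  0.0776] open 0.0083 grip 80.2 F [-1.6 -2.9  5. ] t 15.075
27
```

```bash
python3 -c "
from tray import *
d,q=look('s9');tilt(q)"|tail -1
```

```text
tilt x -6.3 y 0.5 deg, z at x=92: 74.5 mm, n 400
```

The tray pivots as planned: the tilt went from 8.2° to 6.3° for 5.5 mm of lowering, with about 8 N at the fin. I'll continue the same way.

Emit:
send_rows(rows=[[0, [0, 0, 0.2], 0], [0, [0, 0, 0.2], 0], [0, [0, 0, 0.2], 0], [0, [0, 0, 0.2], 0], [0, [0, 0, 0.2], 0], [0, [0, 0, 0], 0]])

```text
t: 15.88
tool_pos: [0.4197, -0.3103, 0.0663]
tool_rot: [-2.654, -1.679, -0.001]
contact_force: [-0.5, 0.4, 3.8]
opening: 0.0083
grip_force: 80.1
```

```bash
python3 -c "
from tray import *
d,q=look('s10');tilt(q)"|grep t
```

```text
tool [ 0.4197 -0.3103  0.0663] open 0.0085 grip 80.1 F [-0.  -0.3  3.1] t 15.925
tilt x -2.1 y -0.8 deg, z at x=92: 71.2 mm, n 411
```

Emit:
send_rows(rows=[[0, [0, 0, 0.2], 0], [0, [0, 0, 0.2], 0], [0, [0, 0, 0.1], 0], [0, [0, 0, 0], 0], [0, [0, 0, 0], 0], [0, [0, 0, -0.3], 0], [0, [0, 0, -0.5], 0], [0, [0, 0, -0.8], 0], [0, [0, 0, -0.8], 0], [0, [0, 0, 0], 0]], newtons=100)

```text
t: 17.18
tool_pos: [0.4202, -0.3116, 0.0869]
tool_rot: [2.653, 1.679, 0.0]
contact_force: [0.5, -0.1, -2.2]
opening: 0.0079
grip_force: 99.4
```

```bash
python3 -c "
from tray import *
d,q=look('s11');tilt(q)"|grep t
```

```text
tool [ 0.4199 -0.3112  0.0863] open 0.0077 grip 99.4 F [ 0.4  0.8 -2.3] t 17.225
tilt x -0.8 y 0.5 deg, z at x=92: 93.0 mm, n 455
```

Run:
```python
from h import *
d=dict(np.load("pics/top0.npz")); p=depth(d,np.ones((384,512),bool))
X=np.array([.427,.904]);a=np.radians(-78.7);ex=np.array([np.cos(a),np.sin(a)]);ey=np.array([-ex[1],ex[0]])
for s in np.linspace(0,1,6):
    c=np.array([.459,-.228])*(1-s)+np.array([.427,-.014])*s; l=(p[:,:2]-c)@np.c_[ex,ey]
    m=(abs(l[:,0])<.09)&(abs(l[:,1])<.072); q=p[m]; q=q[q[:,2]>.06]
    print(c.round(3),len(q),q.max(0).round(3) if len(q) else "", q.min(0).round(3) if len(q) else "")
```

```text
[ 0.459 -0.228] 305 [ 0.503 -0.159  0.104] [ 0.391 -0.329  0.06 ]
[ 0.453 -0.185] 213 [ 0.503 -0.159  0.104] [ 0.392 -0.283  0.06 ]
[ 0.446 -0.142] 126 [ 0.494 -0.159  0.104] [ 0.392 -0.244  0.06 ]
[ 0.44 -0.1 ] 80 [ 0.494 -0.159  0.076] [ 0.392 -0.2    0.06 ]
[ 0.433 -0.057] 0  
[ 0.427 -0.014] 0
```

Emit:
send_rows(rows=[[0, [0.4, -0.27, -0.3], 0], [0, [0.7, -0.47, -0.4], 0], [0, [1, -0.67, -0.3], 0], [0, [1, -0.67, 0], 0], [0, [1, -0.67, 0], 0], [0, [1, -0.67, 0], 0], [0, [1, -0.67, 0], 0], [0, [1, -0.67, 0], 0], [0, [1, -0.67, 0], 0], [0, [1, -0.67, 0], 0]])

```text
t: 18.48
tool_pos: [0.4034, -0.2017, 0.0957]
tool_rot: [-2.655, -1.68, -0.0]
contact_force: [-0.4, -0.3, -2.6]
opening: 0.0083
grip_force: 99.4
```

Emit:
send_rows(rows=[[0, [1, -0.67, 0], 0], [0, [1, -0.67, 0], 0], [0, [1, -0.67, 0], 0], [0, [1, -0.67, 0], 0], [0, [1, -0.67, 0], 0], [0, [1, -0.67, 0], 0], [0, [1, -0.67, 0], 0], [0, [0.8, -0.54, 0], 0], [0, [0.6, -0.4, 0], 0], [0, [0.4, -0.27, 0], 0]])

```text
t: 19.73
tool_pos: [0.3878, -0.0973, 0.0957]
tool_rot: [2.654, 1.68, -0.0]
contact_force: [-0.2, 0.3, -2.7]
opening: 0.0081
grip_force: 99.4
```

Emit:
send_rows(rows=[[0, [0, 0, 0], 0], [0, [0, 0, 0], 0], [0, [0, 0, 0], 0], [0, [0, 0, 0], 0]])

```text
t: 20.23
tool_pos: [0.3879, -0.0979, 0.0957]
tool_rot: [-2.655, -1.68, 0.0]
contact_force: [0.3, -0.2, -3.1]
opening: 0.0078
grip_force: 99.4
```

```bash
python3 -c "
from tray import *
d,q=look('f12');tilt(q)
s=ctrl.get_image('side')
cv2.imwrite('pics/c12.png',np.hstack([cv2.resize(d['frame'][150:270,110:280],(400,283)),cv2.resize(s['frame'][130:270,200:370],(400,330))[:283]])[:,:,::-1])"
```

```text
tool [ 0.3879 -0.0979  0.0957] open 0.0081 grip 99.4 F [ 0.1 -0.2 -2.4] t 20.275
 x 50..: n 34 z50 118 z90 125.8 max 127.4  y 50..67
 x 65..: n 54 z50 114 z90 123.5 max 127.5  y 50..71
 x 80..: n 23 z50 116 z90 117.1 max 117.5  y 50..61
 x 155..: n 13 z50 124 z90 127.0 max 128.5  y -12..-2
tilt x -2.5 y -9.6 deg, z at x=92: 125.0 mm, n 57
```

View pics/c12.png

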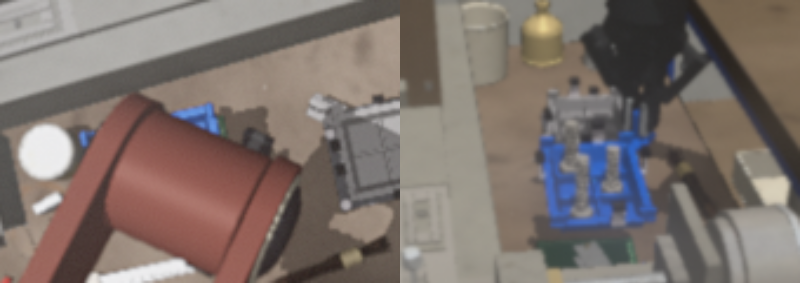

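The side crop shows the three bolts standing at (570,145), (580,185) and (613,168), with the tray level over the mat at (590,250). The arm hides the tray from the top camera, so I'll check tilt and position once with the wrist camera before handing in.

Run:
```python
from tray import *
d=ctrl.get_image("wrist"); h=hsv(d); o=ctrl.get_obs(); t=o["tool_pos"][:2]
b=(h[...,0]>100)&(h[...,0]<130)&(h[...,1]>110); p=depth(d,b)
X=np.array([.427,.904]);Y=np.array([.904,-.427])
q=np.c_[(p[:,:2]-t)@X*1e3,(p[:,:2]-t)@Y*1e3,p[:,2]*1e3]; tilt(q)
r=p[(p[:,2]>.112)&(p[:,2]<.122)]; print("rim rect",cv2.minAreaRect(r[:,:2].astype(np.float32)))
w=(h[...,1]<60)&(h[...,2]>150); g=depth(d,w); l=np.c_[(g[:,:2]-t)@X*1e3,(g[:,:2]-t)@Y*1e3,g[:,2]*1e3]
print("bolt tops",np.percentile(l[(l[:,2]>130)&(l[:,2]<190)&(l[:,0]>20),2],[5,50,99]).round(),"dq",abs(o["dq"]).max().round(4))
```

```text
tilt x -0.8 y -0.1 deg, z at x=92: 101.0 mm, n 16732
rim rect ((0.42685621976852417, -0.028262294828891754), (0.10626984387636185, 0.13548512756824493), 3.706284284591675)
bolt tops [138. 151. 157.] dq 0.0008
```

```bash
python3 -c "
from station import ctrl
print(ctrl.finish_job())"
```

```text
the job is handed in; nothing more can be done
None
```

I handed the job in with the tray held by its grip over the middle of the mat, about 1° off level, underside about 9.5 cm above the mat, bolts upright; to level it after lifting, I rested its far end briefly on the grey stack's fin, and no verdict was returned.

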